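# Set the drill jig's radius gauge and index the flange three clicks

### The job

The inner ring of this flange is drilled, so set the indexing drill jig up for the first hole of the outer bolt circle. First pull the sprung radius gauge out by its upright handle until the long cross line on its bar is level with the two index lines on the guide, and let go of it; then take the black bar knob and turn the dividing plate clockwise (seen from above), counting the clicks, to the third stop from where it stands, without running on into the fourth. Finish still gripping the knob at that third stop, because I am about to drill, and leave the other tools and parts on the bench where they lie.

Things in the scene. Friction and masses are not known exactly. Their poses are not given: they have to be found in the camera images.
- jig: grey cast base of the jig, bolted down, 200 x 250 x 18 mm. Origin on the bench under the axis of the dividing plate; z up; y points from that axis along the gauge bar to its handle: the way the gauge is pulled out. Carries the round steel plate (176 mm across, top 54 mm up), the flange clamped on it (158 mm across, top 72 mm up) and the guide block (64 mm wide, y = 100 to 135 mm, 94 mm high).
- gauge (a joint): how far the radius gauge is pulled out (m): 0 fully in, 0.065 fully out, 0.040 with its long line level with the index lines. A spring (1 to 2.6 N) draws it in but a brake (5.5 N) holds it where it is left: pulling out takes 7 to 8 N, pushing back 3 to 5 N. Its steel bar is 22 mm wide, top 92 mm above the bench, with the drill bush at the inner end (top at 96 mm).
- gauge_handle (a point): grip point, 116 mm above the bench, on the centre line of the gauge's upright handle: a dark steel tab 40 mm wide (jig's x), 12 mm thick (jig's y), top at 130 mm, over the bar (92 mm). 190 mm from the plate axis with the gauge fully in, 49 mm clear of the guide; moves with the gauge. Pinch it from above across its thickness (fingers closing along the jig's y).
- gauge_line (a point): centre of the long black cross line (22 x 3 mm) on the top of the gauge bar, 92 mm above the bench. Moves with the gauge; the short ticks beside it are 10 mm apart.
- guide_line (a point): the point midway between the two black index lines on the guide's cheek tops, 117.5 mm from the plate axis, 92 mm above the bench; where the gauge's long line must come to.
- index (a joint): angle of the dividing plate (rad), positive clockwise seen from above; 0 at the start, which is a stop. 15 sprung stops a turn, every 24 degrees: first 0.419, second 0.838, third 1.257, fourth 1.676. From stop to stop the moment rises to about 0.25 N m against the hand, reverses half way and pulls on into the next; left alone the plate settles in the nearest stop.
- knob: black bar knob, 62 mm long, 22 mm wide, 34 mm high, with the plate and flange it turns. Origin at the centre of the bar's underside on the plate axis, 112 mm above the bench; x along its length, y across its width (pinch it there, from above), z up. At the start its length lies 36 degrees anticlockwise, seen from above, of the jig's x axis.
- knob_grip (a point): grip point of the knob, on the plate axis, 130 mm above the bench (the knob's top is at 146 mm).
- drill: bystander: cordless drill standing on its battery foot (115 x 75 mm), 195 mm high, chuck pointing along its -x; origin under the foot.
- paste: bystander: jar of cutting paste, 60 mm diameter, 50 mm high; origin under its centre.
- bits: bystander: wooden stand 45 x 110 x 28 mm with six twist drills standing up to 72 mm above the bench; origin under its centre.
- punch: bystander: centre punch lying along its x, about 115 mm long, 11 mm thick; origin under its handle's centre.
- wrench: bystander: open spanner 180 mm long lying along its x; origin under its middle.
- blank: bystander: spare undrilled flange lying flat, 158 mm diameter, 18 mm thick; origin under its centre.
- caliper: bystander: slide caliper lying flat, 180 mm long, up to 11 mm high; origin under its beam.

How it is judged:
On the way, in this order (a step that is already met when the one before it is completed fails the run):
1. the gauge is pulled out until its long line is level with the index lines (within 4 mm) and let go, the plate still at its first position (value of joint gauge between 0.036 and 0.044 m and contact force between the fingers and jig below 0.3 N and value of joint index between -0.2 and 0.2 rad), for 0.2 s.
2. the plate is turned clockwise to the third stop (within 0.09 rad) (value of joint index between 1.16664 and 1.34664 rad), for 0.2 s.
At the end, for the whole second after the job is handed in: The gauge stands with its long line within 4 mm of the index lines; the dividing plate is at rest at the third stop clockwise from the start (1.257 rad, within 0.09 rad); and the fingers still grip the knob (more than 4 N, grasp within 30 mm of the knob's grip point) (all of step 2 and value of joint gauge between 0.036 and 0.044 m and velocity of joint index between -0.1 and 0.1 rad/s and contact force between the fingers and knob above 4 N and distance between the grasp point and knob_grip below 0.03 m); the arm keeps its last pose, push and grip.
It fails at once if the plate runs on past the third stop over the crest towards the fourth (value of joint index above 1.46664 rad).
It fails at once if a bystander (drill, paste, bits, punch, wrench, blank or caliper) is moved more than 25 mm (distance of any of drill, paste, bits, punch, wrench, blank, caliper from where it was at the start of the episode above 0.025 m).
It also fails if it takes over 58 s, if anything falls off the work surface, if the arm or the gripper's body presses on something with over 40 N, if the wrist force passes 120 N, or if a joint passes its speed limit or range.

### The arm

A 7-joint arm with a two-finger parallel gripper is mounted at the origin on the work surface. World frame = base frame: x ahead of the robot, y to its left, z up, the work surface at z = 0. Lengths are in m, angles in rad, forces in N, time in s.
With the tool pointing down it reaches from about 0.425 to 0.95 m from the base axis. Payload 4.7 kg.
Tool frame: the origin (TCP) lies between the finger pads; the fingertips stand 25 mm ahead of it and the grasp point (between the pads) lies 6 mm ahead of it; x points along the fingers, z is the direction in which the jaws open and shut, and the axes are right-handed (so a half turn about x gives the same grasp; the last joint's range is limited). The gripper opens to 85 mm and grips with 20 to 120 N. Pads are 22 mm wide; open, the fingers measure 114 mm over their backs; the gripper's body (76 mm by 85 mm) begins 54 mm behind the grasp point. The pads swing forward as they close: fully open they stand 13 mm farther back than shut.
Start: joints at [-0.029, 0.469, -0.049, 1.532, 0.024, 1.141, -0.082], TCP at [0.675, 0, 0.256] pointing down, gripper open.
Joint ranges: [-2.59, 2.59], [-0.33, 1.99], [-1.39, 1.29], [0.1, 2.45], [-1.04, 4.18], [0.21, 1.99], [-2.66, 2.66]. Speed limits (rad/s): [2.57, 2.57, 3.14, 3.14, 3.14, 3.14, 3.14].

### API

Orientations are given as a 3x3 rotation matrix whose columns are the frame's x, y, z axes.
In Python, from rig import * gives the robot as it stands. Calls block until the motion is done:
- movep(position, orientation): joint-space move of the TCP to a pose.
- move_l(position, attitude=None, feed=0.15, until_force=None): straight line of the TCP; attitude=None keeps the orientation; feed is the mean speed in m/s. With until_force (N) it stops when the force on the tool has changed by that much, and returns True; else False.
- move_joints(angles): joint-space move.
- command_gripper(opening, newtons=None): finger opening in m; newtons is the grip in N (None keeps the last); returns when the fingers have stopped.
- sleep(seconds).
- inverse_kinematics(position, orientation): joint angles nearest the present ones, or None.
- sense(): the state.
- camera(name): name is "scene" or "side" or "wrist"; returns (picture, depth): 480x640x3 uint8, red, green, blue; 480x640 float32, m along the optical axis (not along the pixel's ray), 0 where there is no reading.
- camera_params(name): a dict with "K" (3x3 intrinsics, pixels), "position" and "rotation" of the camera in the world; the wrist camera has in their place "tool_from_camera" (4x4, takes a point from camera to tool coordinates, whose origin is the TCP and whose axes are the tool frame's). Camera axes: x right, y down, z forward; pixel columns grow to the right and rows downward; lengths in m; the calibration is good to about 2 mm. The wrist camera is an equidistant fisheye: a pixel r from the principal point sees the ray r / f radians off the axis. A picture is of the moment at which its call begins: read the wrist's pose just before it. camera_params takes no time and is no camera call.
A pose or a line that the arm cannot do raises Unreachable and nothing moves.
- finish_job(): hands the job in, once; it reports no verdict.
The state is a dict: "time_s": time; "joint_pos": joint angles; "qd": joint speeds; "joint_efforts": joint torques, N m; "position": TCP position; "tcp_rot": TCP orientation; "wrist_force": force on the tool from outside, world axes, zero at the start; "ft_torque": the same for the moment, N m; "finger_gap": finger opening in m.
Only numpy, scipy, OpenCV 4.12 (cv2) and the standard library are available. Lean on these libraries where they do the work, as an engineer would, in place of code of your own. Each camera call takes 0.05 s, during which the arm holds its last target.

## Working session

There is one attempt and no reset: what is moved stays moved. The work goes in short steps, each a Python script; the robot and the scene stay as the last script left them, time stands still between calls to the robot, and variables do not carry over. Pictures are saved under pics/ and viewed, and the job is handed in when it is done.

```bash
mkdir -p pics; ls
python3 - <<'E'
from rig import *
import cv2,numpy as np
for n in ["scene","side","wrist"]:
    p,d=camera(n); cv2.imwrite(f"pics/{n}0.png",p[:,:,::-1]); np.save(f"pics/{n}0.npy",d)
    print(n,camera_params(n))
s=sense();print(s['time_s'],s['position'],s['tcp_rot'],s['finger_gap'])
E
```

```text
pics
scene {'K': array([[437.2462047 ,   0.        , 317.47364138],
       [  0.        , 437.2462047 , 236.15541661],
       [  0.        ,   0.        ,   1.        ]]), 'position': array([1.07760247, 0.15924623, 0.95690633]), 'rotation': array([[-0.31079002,  0.77983248, -0.54338831],
       [ 0.95033092,  0.24487459, -0.19211346],
       [-0.01675433, -0.57610566, -0.8172035 ]])}
side {'K': array([[572.96712098,   0.        , 312.2414366 ],
       [  0.        , 572.96712098, 245.46259256],
       [  0.        ,   0.        ,   1.        ]]), 'position': array([0.47546724, 0.75239915, 0.84301147]), 'rotation': array([[-0.99837886, -0.03159834,  0.04734134],
       [-0.05604809,  0.69064491, -0.72101888],
       [-0.00991306, -0.7225034 , -0.6912963 ]])}
wrist {'K': array([[371.64829954,   0.        , 324.67732009],
       [  0.        , 371.64829954, 241.81719886],
       [  0.        ,   0.        ,   1.        ]]), 'tool_from_camera': array([[-7.77986260e-04, -3.17088819e-01,  9.48395527e-01,
        -1.16780318e-01],
       [-2.50049730e-04, -9.48395723e-01, -3.17089089e-01,
         8.14024113e-02],
       [ 9.99999666e-01, -4.83837000e-04,  6.58550868e-04,
         2.73716169e-04],
       [ 0.00000000e+00,  0.00000000e+00,  0.00000000e+00,
         1.00000000e+00]])}
0.15 [6.74620816e-01 3.69753016e-05 2.55515718e-01] [[-1.41786135e-03 -6.12019330e-05  9.99998993e-01]
 [-2.80443499e-05  9.99999998e-01  6.11622314e-05]
 [-9.99998994e-01 -2.79576021e-05 -1.41786306e-03]] 0.0850962178911197
```

View pics/scene0.png

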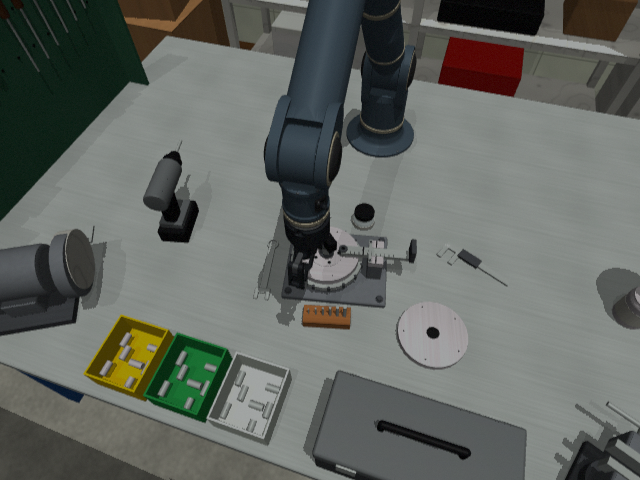

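View pics/side0.png

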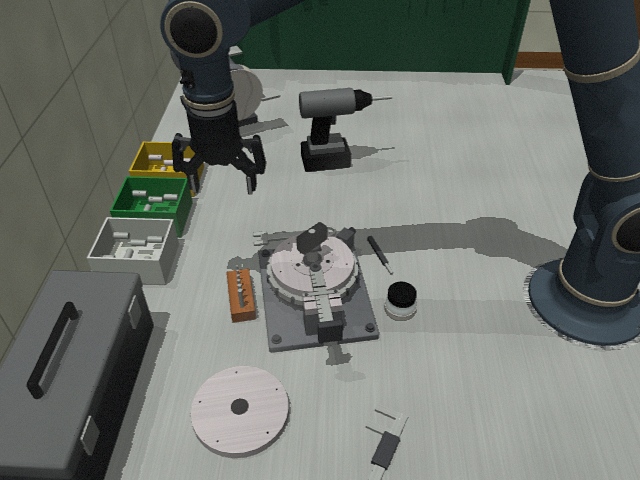

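View pics/wrist0.png

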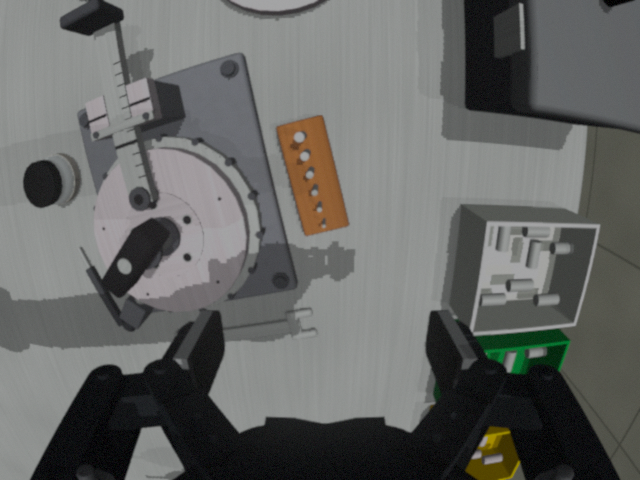

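Run:
```python
import cv2
a=cv2.imread("pics/scene0.png")[190:350,240:460]; cv2.imwrite("pics/sc_z.png",cv2.resize(a,None,fx=3.6,fy=3.6,interpolation=cv2.INTER_CUBIC))
a=cv2.imread("pics/side0.png")[200:370,220:430]; cv2.imwrite("pics/si_z.png",cv2.resize(a,None,fx=3.5,fy=3.5,interpolation=cv2.INTER_CUBIC))
a=cv2.imread("pics/wrist0.png")[0:340,30:350]; cv2.imwrite("pics/wr_z.png",cv2.resize(a,None,fx=1.7,fy=1.7,interpolation=cv2.INTER_CUBIC))
```

```text
(no output)
```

View pics/sc_z.png

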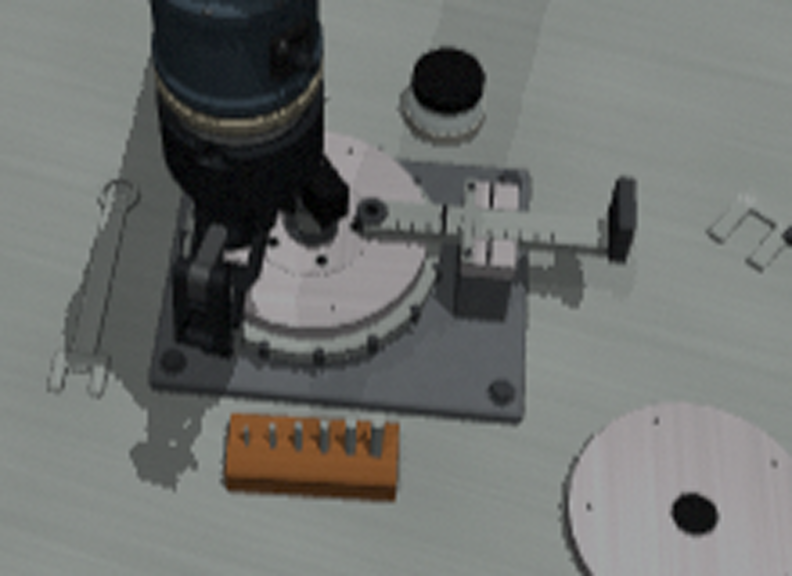

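View pics/si_z.png

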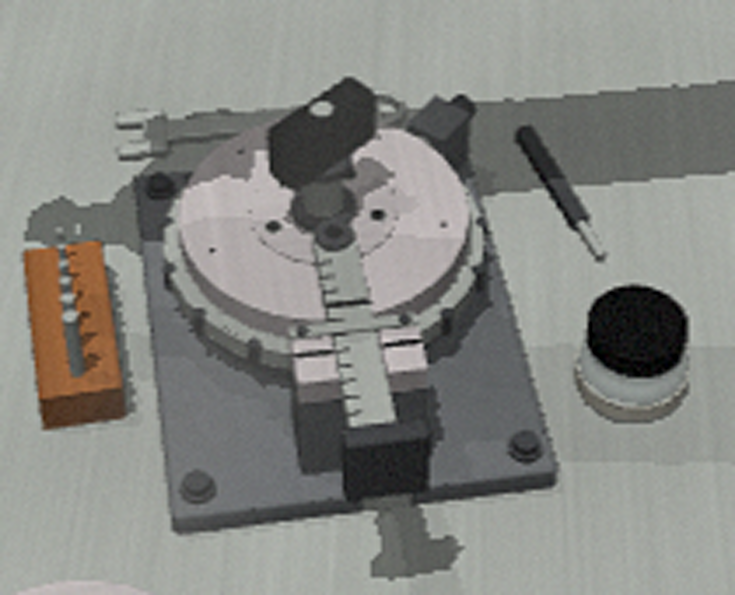

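View pics/wr_z.png

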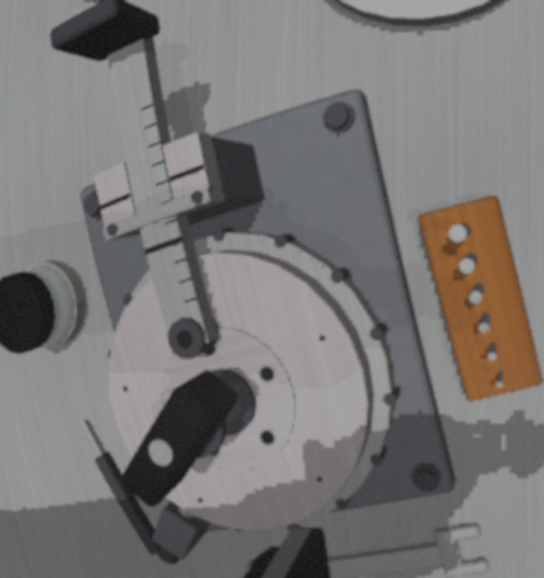

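```bash
cat > h.py <<'E'
import numpy as np, cv2
from rig import *
def cloud(name,d,pose=None):
    cp=camera_params(name);K=cp["K"]
    v,u=np.mgrid[0:480,0:640].astype(float)
    x=(u-K[0,2])/K[0,0];y=(v-K[1,2])/K[1,1]
    if name=="wrist":
        r=np.hypot(x,y)+1e-12;th=np.minimum(r,1.5);t=np.tan(th)/r
        P=np.stack([x*t*d,y*t*d,d],-1)
        T=cp["tool_from_camera"];P=P@T[:3,:3].T+T[:3,3]
        W=P@pose[1].T+pose[0]
    else:
        W=np.stack([x*d,y*d,d],-1)@cp["rotation"].T+cp["position"]
    W[d<=0]=np.nan
    return W
def ray(name,uv,z,pose=None):
    d=np.zeros((480,640))
    cp=camera_params(name);K=cp["K"]
    x=(uv[0]-K[0,2])/K[0,0];y=(uv[1]-K[1,2])/K[1,1]
    if name=="wrist":
        r=np.hypot(x,y)+1e-12
        D=np.array([x/r*np.sin(r),y/r*np.sin(r),np.cos(r)])
        T=cp["tool_from_camera"];D=pose[1]@T[:3,:3]@D;o=pose[1]@T[:3,3]+pose[0]
    else: D=cp["rotation"]@np.array([x,y,1]);o=cp["position"]
    return o+D*(z-o[2])/D[2]
E
python3 - <<'E'
from h import *
s=sense();pose=(np.array(s['position']),np.array(s['tcp_rot']))
for n,box in [("side",(200,370,220,430)),("scene",(190,350,310,460)),("wrist",(0,305,30,290))]:
    W=cloud(n,np.load(f"pics/{n}0.npy"),pose)
    a,b,c,e=box;P=W[a:b,c:e].reshape(-1,3);P=P[np.isfinite(P[:,0])]
    def st(lo,hi):
        Q=P[(P[:,2]>lo)&(P[:,2]<hi)];return Q
    fl=st(.068,.076)
    print(n,"flange",len(fl),fl.mean(0).round(4),cv2.minEnclosingCircle((fl[:,:2]*1000).astype(np.float32)))
    for lo,hi in [(.125,.134),(.138,.15),(.088,.098)]:
        Q=st(lo,hi)
        if len(Q)>8:print(lo,len(Q),np.median(Q,0).round(4),Q.min(0).round(3),Q.max(0).round(3),cv2.minAreaRect((Q[:,:2]*1000).astype(np.float32)))
# guide/line pixel rays
print("side long line", ray("side",(220+349/3.5,200+302/3.5),.092),"guide",ray("side",(220+315/3.5,200+350/3.5),.092),ray("side",(220+405/3.5,200+342/3.5),.092))
z=lambda u,v:(30+u/1.7,v/1.7)
print("wrist line",ray("wrist",z(164,246),.092,pose),ray("wrist",z(116,202),.092,pose),ray("wrist",z(186,173),.092,pose))
print("bush side",ray("side",(220+335/3.5,200+234/3.5),.096),ray("wrist",z(186,338),.096,pose))
E
```

```text
side flange 2947 [0.5267 0.0017 0.0724] ((546.804443359375, 21.578229904174805), 119.96054077148438)
0.125 295 [0.4974 0.1821 0.1292] [ 0.467 -0.03   0.125] [0.552 0.194 0.134] ((511.2261047363281, 83.62420654296875), (57.718814849853516, 221.03988647460938), 8.569340705871582)
0.138 347 [ 0.5256 -0.008   0.1453] [ 0.499 -0.039  0.138] [0.552 0.017 0.149] ((526.3043823242188, -10.873058319091797), (62.15000534057617, 23.56192398071289), 47.80770492553711)
0.088 1291 [0.5051 0.0995 0.0924] [ 0.466 -0.008  0.088] [0.536 0.193 0.098] ((505.2501220703125, 90.4294204711914), (63.69542694091797, 204.5150146484375), 11.499710083007812)
scene flange 1403 [0.5437 0.0132 0.072 ] ((553.7490234375, 22.356931686401367), 114.36015319824219)
0.125 114 [0.4972 0.179  0.1292] [ 0.47  -0.018  0.125] [0.556 0.19  0.134] ((514.1215209960938, 85.37102508544922), (37.7069206237793, 212.6907501220703), 14.814470291137695)
0.138 99 [5.429e-01 5.000e-04 1.451e-01] [ 0.523 -0.012  0.138] [0.555 0.014 0.149] ((539.9091796875, -1.9261932373046875), (28.486209869384766, 21.32485580444336), 50.93626022338867)
0.0
[... 443 characters left out ...]
2088623046875)
0.138 1993 [ 0.5324 -0.0091  0.1449] [ 0.502 -0.04   0.138] [0.555 0.016 0.148] ((528.6158447265625, -12.227558135986328), (61.868690490722656, 22.794815063476562), 48.06218338012695)
0.088 6357 [0.507  0.1006 0.0913] [ 0.47  -0.02   0.088] [0.54  0.192 0.098] ((509.14862060546875, 83.22964477539062), (66.18236541748047, 213.46559143066406), 13.531891822814941)
side long line [0.50788604 0.07251623 0.092     ] guide [0.52313425 0.10510962 0.092     ] [0.4789953  0.09780235 0.092     ]
wrist line [0.51180379 0.07196015 0.092     ] [0.48424524 0.0968942  0.092     ] [0.52635976 0.10610144 0.092     ]
bush side [0.51717861 0.02906112 0.096     ] [0.52191499 0.02648036 0.096     ]
```

Run:
```python
from h import *
s=sense();pose=(np.array(s['position']),np.array(s['tcp_rot']))
for n in ["side","scene","wrist"]:
    W=cloud(n,np.load(f"pics/{n}0.npy"),pose).reshape(-1,3)
    m=(W[:,2]>.1)&(W[:,2]<.136)&(W[:,1]>.15)&(W[:,1]<.23)&(abs(W[:,0]-.49)<.05)
    Q=W[m];T=Q[Q[:,2]>.1265]
    print(n,len(Q),cv2.minAreaRect((Q[:,:2]*1000).astype(np.float32)),len(T),cv2.minAreaRect((T[:,:2]*1000).astype(np.float32)), T[:,2].max())
    B=W[(W[:,2]>.088)&(W[:,2]<.0945)&(W[:,1]>-.01)&(W[:,1]<.16)&(abs(W[:,0]-.5)<.06)]
    # bar only: below guide
    B=B[(B[:,1]>.03)&(B[:,1]<.078)|(B[:,1]>.128)]
    print(" bar",len(B),cv2.minAreaRect((B[:,:2]*1000).astype(np.float32)),cv2.fitLine((B[:,:2]*1000).astype(np.float32),cv2.DIST_HUBER,0,.01,.01).ravel())
```

```text
side 420 ((486.5530700683594, 184.88851928710938), (39.39215087890625, 13.897692680358887), 13.085050582885742) 159 ((486.14453125, 184.79356384277344), (38.55329132080078, 13.897692680358887), 13.085050582885742) 0.13260438434204025
 bar 359 ((505.2800598144531, 89.65673065185547), (22.31544303894043, 123.6505355834961), 11.50659465789795) [ 1.9450094e-01 -9.8090231e-01  5.0680551e+02  8.3597069e+01]
scene 134 ((489.54461669921875, 181.81790161132812), (39.17413330078125, 12.668113708496094), 11.559669494628906) 78 ((488.78460693359375, 181.52191162109375), (37.477867126464844, 11.765741348266602), 10.700788497924805) 0.1321154730624311
 bar 285 ((496.4223327636719, 92.98998260498047), (43.909385681152344, 135.649658203125), 11.479394912719727) [ 2.0881759e-01 -9.7795463e-01  5.0718634e+02  9.2853035e+01]
wrist 1262 ((488.7783203125, 182.04815673828125), (41.65359878540039, 13.409188270568848), 11.336156845092773) 512 ((488.2625427246094, 182.12673950195312), (40.651737213134766, 12.791404724121094), 11.54103946685791) 0.13123582354761873
 bar 2181 ((506.130859375, 95.03413391113281), (24.109905242919922, 136.33412170410156), 11.536840438842773) [ 2.1203187e-01 -9.7726274e-01  5.0804318e+02  8.9568283e+01]
```

```bash
cat >> h.py <<'E'
def R(deg):
    c,s=np.cos(np.radians(deg)),np.sin(np.radians(deg))
    return np.array([[0,-s,c],[0,c,s],[-1,0,0.]])
JA=11.7
jx=np.array([np.cos(np.radians(JA)),np.sin(np.radians(JA)),0]);jy=np.array([-jx[1],jx[0],0])
def shot(n,name):
    s=sense();pose=(np.array(s['position']),np.array(s['tcp_rot']))
    p,d=camera(n);cv2.imwrite(f"pics/{name}.png",p[:,:,::-1]);np.save(f"pics/{name}.npy",d);np.savez(f"pics/{name}_p.npz",p=pose[0],R=pose[1]);return pose
def st(t=""):
    s=sense();print(t,round(s['time_s'],2),np.round(s['position'],4),np.round(s['wrist_force'],2),round(s['ft_torque'][2],3),round(s['finger_gap'],4),"j7",round(s['joint_pos'][6],3))
E
python3 - <<'E'
from h import *
K=np.array([.528,-.0115,.124]);H=np.array([.4882,.1823,.122])
for a in (JA+90,JA-90): print("H",a,[None if (q:=inverse_kinematics(list(p),R(a))) is None else q.__class__ and np.round(q,2) for p in (H,H+.03*jy,H+[0,0,.1])])
for a in (48-90,48-90-72,48-90-77,48+90,48+90-72): print("K",a,[None if (q:=inverse_kinematics(list(p),R(a))) is None else np.round(q,2) for p in (K,K+[0,0,.08])])
E
```

```text
H 101.7 [array([-0.07,  0.43, -0.47,  2.01,  0.27,  0.77,  1.08]), array([-0.12,  0.44, -0.47,  1.99,  0.28,  0.77,  1.02]), array([-0.03,  0.3 , -0.49,  1.91,  0.17,  0.97,  1.18])]
H -78.3 [array([-0.56,  0.39,  0.15,  2.03, -0.08,  0.73, -1.72]), array([-0.61,  0.39,  0.14,  2.02, -0.08,  0.73, -1.78]), array([-0.55,  0.25,  0.13,  1.94, -0.04,  0.95, -1.76])]
K -42 [array([-0.12,  0.39,  0.08,  2.01, -0.04,  0.74, -0.75]), array([-0.13,  0.28,  0.09,  1.94, -0.03,  0.91, -0.76])]
K -114 [array([-0.33,  0.41,  0.35,  2.03, -0.2 ,  0.74, -1.85]), array([-0.35,  0.29,  0.35,  1.96, -0.12,  0.91, -1.92])]
K -119 [array([-0.35,  0.41,  0.37,  2.03, -0.21,  0.74, -1.93]), array([-0.36,  0.29,  0.37,  1.96, -0.13,  0.91, -2.  ])]
K 138 [array([ 0.38,  0.45, -0.56,  1.98,  0.33,  0.79,  2.04]), array([ 0.4 ,  0.34, -0.57,  1.91,  0.22,  0.95,  2.14])]
K 66 [array([ 0.18,  0.41, -0.29,  2.  ,  0.17,  0.76,  0.94]), array([ 0.19,  0.3 , -0.3 ,  1.93,  0.11,  0.93,  0.99])]
```

Run:
```python
from h import *
H=np.array([.4882,.1823,.122])
command_gripper(.05)
movep(list(H+[0,0,.06]),R(JA-90)); st("above")
print(move_l(list(H),None,feed=.08,until_force=8)); st("down")
command_gripper(0.0,40); st("grip")
shot("wrist","g1"); shot("side","g1s")
```

```text
above 2.07 [0.4889 0.1821 0.1823] [-0.45 -0.72 -1.  ] 0.059 0.0499 j7 -1.751
False
down 2.97 [0.4886 0.1824 0.1224] [ 0.22 -0.43  0.07] -0.047 0.0501 j7 -1.735
grip 3.39 [0.4884 0.1825 0.1225] [-1.07 -0.    3.61] -0.117 0.0114 j7 -1.735
```

View pics/g1.png

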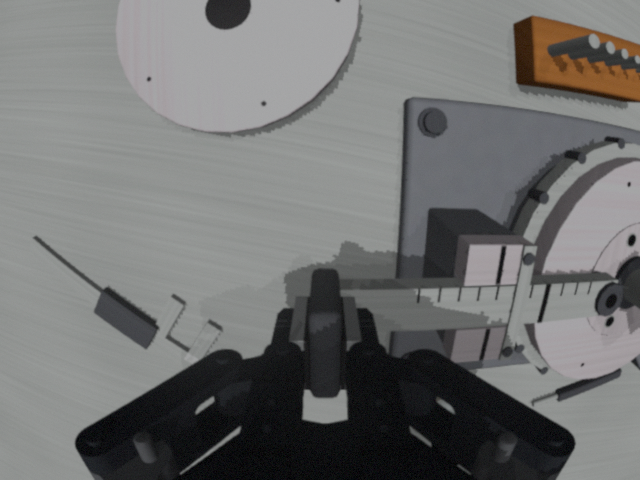

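View pics/g1s.png

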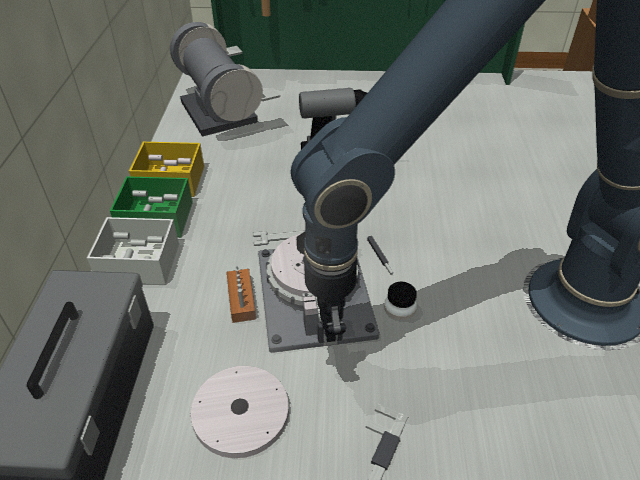

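```bash
cat >> h.py <<'E'
def lines(name,roi,sc):
    a=cv2.imread(f"pics/{name}.png")[roi[0]:roi[1],roi[2]:roi[3]]
    cv2.imwrite(f"pics/{name}_z.png",cv2.resize(a,None,fx=sc,fy=sc,interpolation=cv2.INTER_CUBIC))
E
python3 -c "
from h import *
lines('g1',(220,380,420,620),4)"
```

```text
(no output)
```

View pics/g1_z.png

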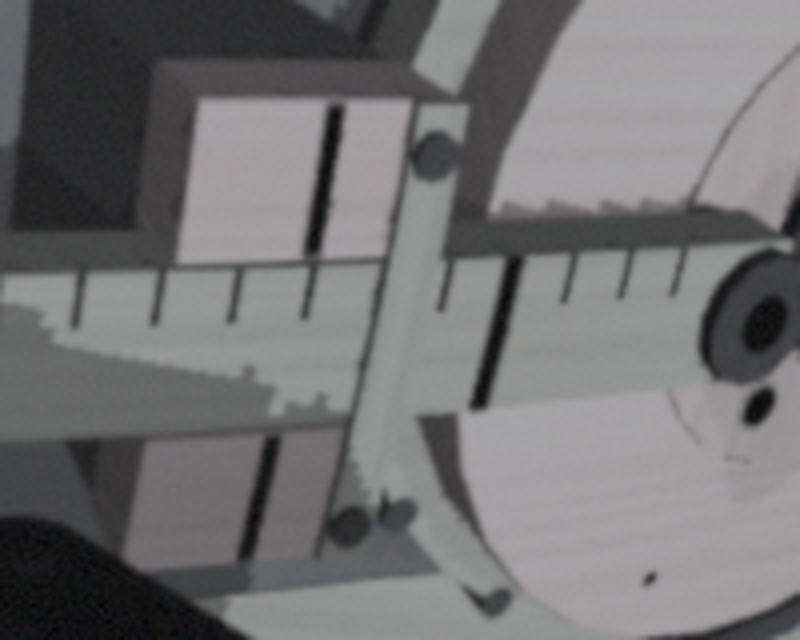

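Run:
```python
from h import *
p=np.array(sense()['position'])
move_l(list(p+.030*jy),None,feed=.03); st("pulled"); sleep(.3); st()
q=np.array(sense()['position']); print((q-p)@jy,(q-p)@jx)
shot("wrist","g2");lines('g2',(220,380,420,620),4)
```

```text
pulled 4.65 [0.483  0.2088 0.1225] [ 0.07 -6.14  4.61] 0.057 0.0116 j7 -1.793
 4.95 [0.483  0.2089 0.1225] [ 0.68 -6.68  3.68] 0.022 0.0114 j7 -1.793
0.026880933432850446 3.966448127163375e-05
```

View pics/g2_z.png

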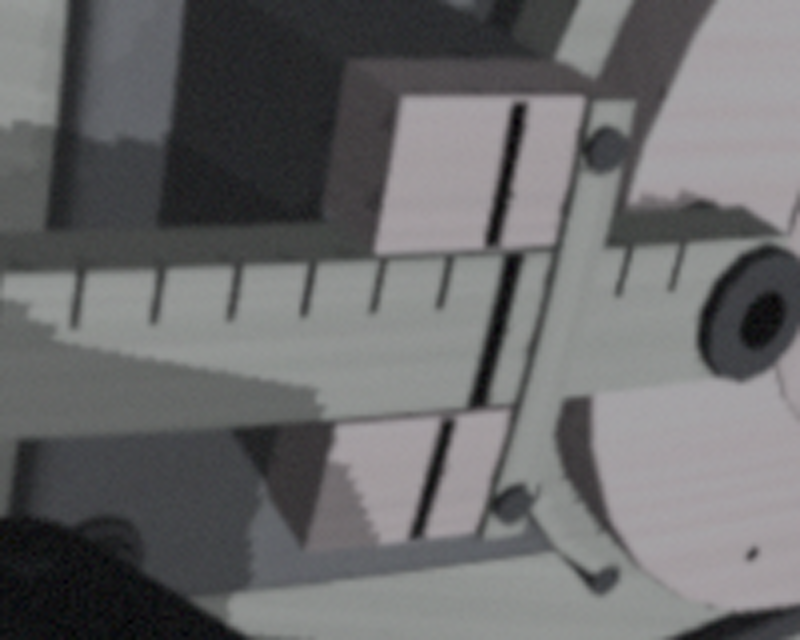

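Run:
```python
from h import *
p0=np.array([.4884,.1825,.1225])
move_l(list(p0+.0334*jy),None,feed=.01); sleep(.2); st("pulled")
q=np.array(sense()['position']); print((q-p0)@jy)
move_l(list(q+.0003*jy),None,feed=.02); sleep(.3); st("relaxed")
q=np.array(sense()['position']); print((q-p0)@jy)
shot("wrist","g3");lines('g3',(220,380,420,620),4)
```

```text
pulled 5.68 [0.4824 0.212  0.1225] [ 1.15 -6.7   4.55] 0.061 0.0117 j7 -1.8
0.030130427836197304
relaxed 6.28 [0.4824 0.212  0.1225] [ 0.56 -3.72  3.06] -0.031 0.0111 j7 -1.794
0.03006961035198044
```

View pics/g3_z.png

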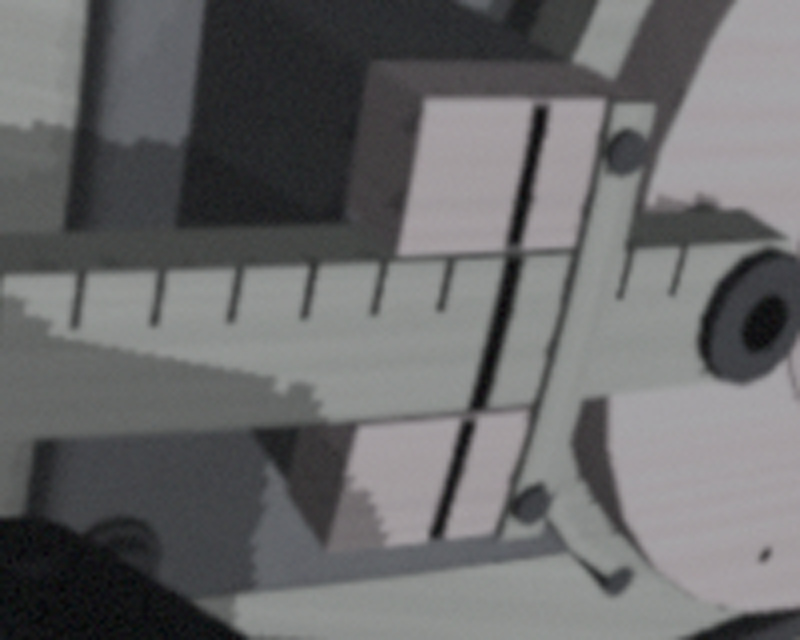

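The long line now runs straight on from both index lines. Releasing the handle, then checking again from above.

Run:
```python
from h import *
q=np.array(sense()['position'])
move_l(list(q-.0012*jy),None,feed=.02); sleep(.1); st("relax2")
command_gripper(.05); sleep(.3); st("open")
q=np.array(sense()['position'])
move_l([q[0],q[1],.20],None,feed=.1); st("up")
K=np.array([.528,-.0115,.22])
movep(list(K),R(48-90)); st("over knob")
shot("wrist","g4")
```

```text
relax2 6.68 [0.4824 0.2118 0.1226] [-1.38  2.04  2.94] -0.104 0.0115 j7 -1.792
open 7.43 [0.4826 0.2108 0.1225] [-0.76 -1.   -0.  ] -0.021 0.0499 j7 -1.791
up 8.36 [0.4821 0.2106 0.1994] [ 0.18  0.59 -0.68] -0.014 0.0498 j7 -1.81
over knob 9.36 [ 0.5278 -0.0104  0.2195] [ 0.37  0.34 -0.29] -0.04 0.0502 j7 -0.747
```

View pics/g4.png

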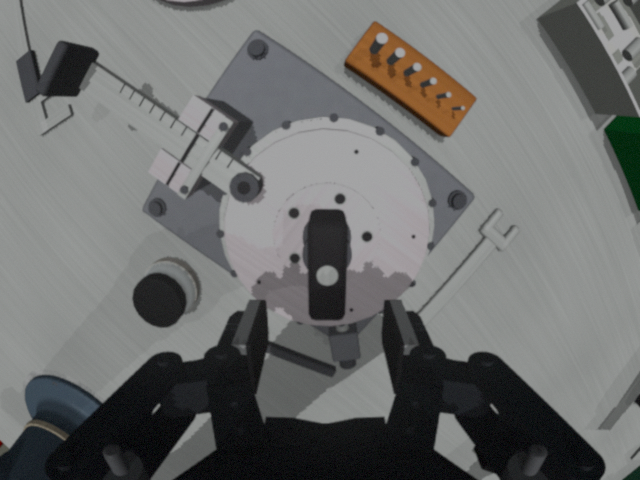

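Run:
```python
from h import *
lines('g4',(90,210,130,270),5)
z=np.load('pics/g4_p.npz');W=cloud('wrist',np.load('pics/g4.npy'),(z['p'],z['R']))[190:330,280:370].reshape(-1,3)
Q=W[(W[:,2]>.14)&(W[:,2]<.15)];print(cv2.minAreaRect((Q[:,:2]*1000).astype(np.float32)),np.median(Q,0))
```

```text
((528.2022705078125, -12.616649627685547), (61.31946563720703, 22.09608268737793), 47.11387634277344) [ 0.5303198  -0.00989799  0.1449375 ]
```

View pics/g4_z.png

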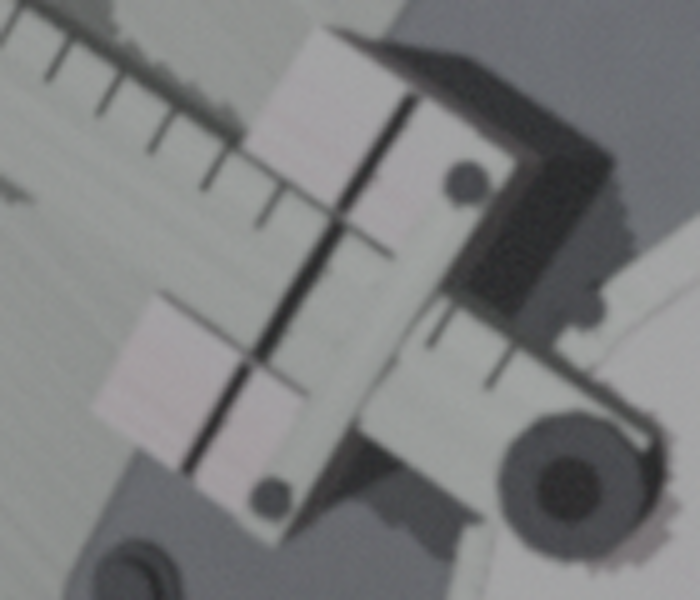

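The line is still level after release. Now I'll grip the knob and turn in small steps, logging yaw and moment.

Run:
```python
from h import *
K=np.array([.528,-.0120,.124])
movep([.528,-.012,.19],R(47.7-90))
print(move_l(list(K),R(47.7-90),feed=.08,until_force=8)); st("down")
command_gripper(0,60); sleep(.2); st("grip")
yaw=lambda:np.degrees(np.arctan2(*np.array(sense()['tcp_rot'])[[1,0],2]))
y0=yaw();print("yaw0",y0); np.save("y0.npy",y0)
p=np.array(sense()['position'])
for a in range(6,25,6):
    movep([p[0],p[1],.124],R(y0-a)); print(a,round(y0-yaw(),2),end=" ");st()
sleep(.3);print(round(y0-yaw(),2));st()
shot("wrist","k1")
```

```text
False
down 10.63 [ 0.5285 -0.012   0.1244] [0.15 0.69 0.55] -0.019 0.0499 j7 -0.727
grip 11.19 [ 0.5282 -0.0119  0.1247] [-1.45  0.5   6.12] 0.007 0.0215 j7 -0.727
yaw0 -42.2985227444598
6 5.96  11.44 [ 0.5283 -0.0119  0.1246] [-2.45 -0.02  5.77] 0.145 0.0212 j7 -0.817
12 12.04  11.69 [ 0.5284 -0.0121  0.1246] [-0.8  -0.64  6.53] -0.017 0.0217 j7 -0.909
18 18.1  11.94 [ 0.5285 -0.0122  0.1247] [-1.81 -0.54  5.05] -0.216 0.0215 j7 -1.0
24 24.04  12.19 [ 0.5285 -0.0123  0.1246] [-1.57 -1.2   5.61] -0.022 0.0212 j7 -1.089
24.03
 12.49 [ 0.5285 -0.0123  0.1246] [-1.35 -0.08  5.29] -0.071 0.021 j7 -1.089
```

View pics/k1.png

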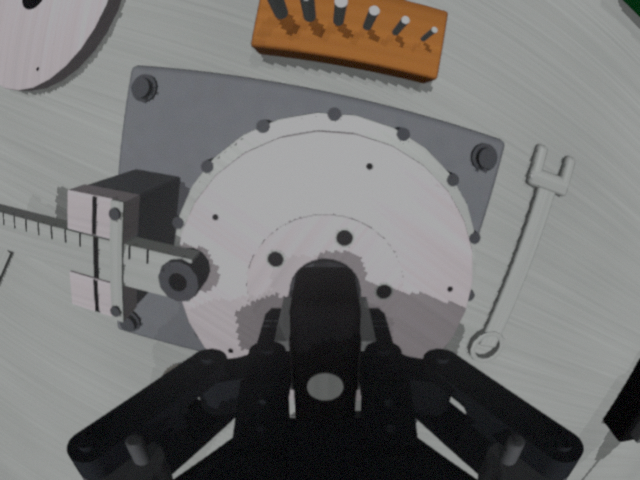

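The moment rose, reversed at 12° and is near zero at 24°: first click. The knob stays square in the pads. Two more.

Run:
```python
from h import *
y0=float(np.load("y0.npy"));yaw=lambda:np.degrees(np.arctan2(*np.array(sense()['tcp_rot'])[[1,0],2]))
for a in range(30,73,6):
    movep([.5283,-.012,.124],R(y0-a)); print(a,round(y0-yaw(),2),end=" ");st()
sleep(.5);print(round(y0-yaw(),2));st()
shot("wrist","k2");shot("scene","k2s");shot("side","k2d")
```

```text
30 29.98  12.79 [ 0.5286 -0.0124  0.1246] [-1.34 -0.77  5.95] 0.182 0.0212 j7 -1.179
36 36.05  13.04 [ 0.5286 -0.0126  0.1246] [-1.74 -0.92  5.4 ] -0.028 0.021 j7 -1.269
42 42.12  13.29 [ 0.5286 -0.0127  0.1246] [-0.66 -1.45  4.92] -0.25 0.0211 j7 -1.36
48 48.06  13.54 [ 0.5286 -0.0128  0.1246] [-1.95 -2.42  5.85] -0.018 0.0216 j7 -1.449
54 54.0  13.79 [ 0.5286 -0.013   0.1246] [-2.09 -2.52  5.94] 0.182 0.0214 j7 -1.537
60 60.08  14.04 [ 0.5286 -0.0131  0.1246] [-1.74 -2.22  5.95] -0.073 0.0212 j7 -1.627
66 66.14  14.29 [ 0.5286 -0.0132  0.1246] [-1.72 -1.75  5.69] -0.288 0.0214 j7 -1.717
72 72.08  14.54 [ 0.5285 -0.0134  0.1246] [-2.96 -2.05  6.03] -0.02 0.0211 j7 -1.805
72.06
 15.04 [ 0.5285 -0.0134  0.1246] [-2.04 -2.61  5.97] -0.014 0.021 j7 -1.804
```

View pics/k2.png

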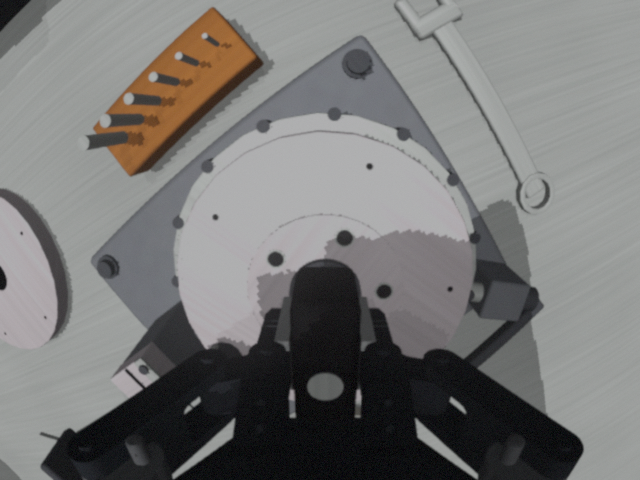

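View pics/k2s.png

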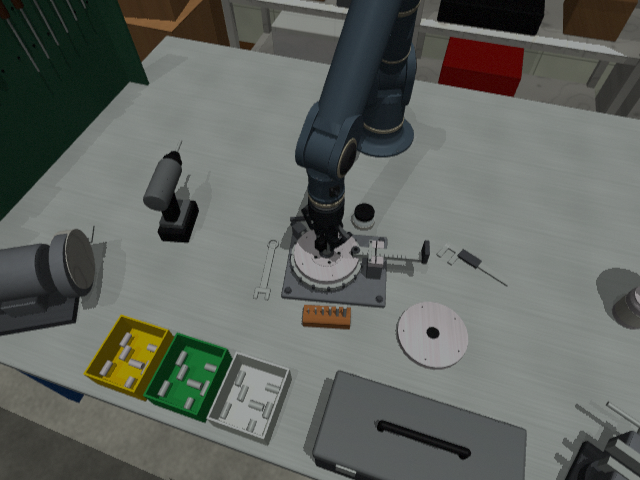

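```bash
python3 -c "
from h import *
lines('k2s',(220,300,330,440),7)"
```

```text
(no output)
```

View pics/k2s_z.png

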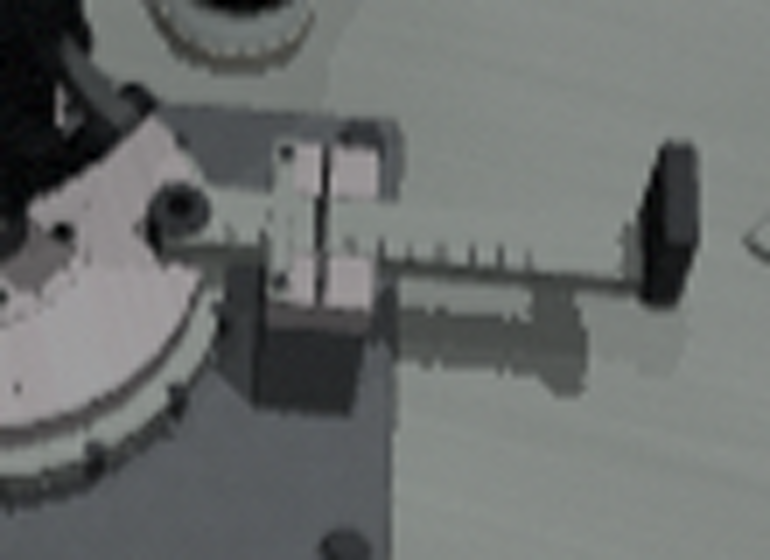

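The gauge's long line is still in one line with both index lines, and the bench items stand where they were. Handing in.

Run:
```python
from h import *
st(); print(finish_job()); st()
```

```text
15.19 [ 0.5285 -0.0134  0.1246] [-1.76 -2.82  5.32] -0.086 0.0215 j7 -1.804
the job is handed in; nothing more can be done
None
the job is handed in; nothing more can be done
```

The jig is set for the first hole of the outer bolt circle, and the job was handed in at about 15 s. It gives no verdict, so this rests on my own checks.

- **Gauge:** I pulled it out about 30 mm. The first pull stopped about 3 mm short because the arm gave under the load, so I corrected it before letting go. After letting go, the long line runs straight on from both index lines. It still did in the scene picture after the plate had turned.
- **Plate:** I turned it 72.06° (1.258 rad) clockwise by the wrist angle. The moment on the wrist rose and reversed three times, one for each click, and is near zero at the third stop. The holes in the flange kept their place relative to the gripper, so the knob did not slip.
- **Grip:** The knob is still held with a commanded 60 N. The grasp point stayed within about 2 mm of the plate axis.
- **Bench:** In the last scene picture the other tools and parts are where they lay at the start. I judged this by eye and did not measure it. The centre punch is mostly hidden by the gripper there, so I could not check it well.

No check failed or disagreed at the end.

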